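# Pack out a short card pack in the hand press and hold it squeezed

## Task

The card pack in the hand press is too thin for the press's short stroke: take full-width packing plates (as wide as the cards) from the rack and stand them one at a time, tabs up and square on the bed, in the gap between the pack and the pressure plate, until pushing the handle in squeezes the stack firmly against the fence instead of running to the plunger's own stop. Feel with the handle whether one plate is enough, and use the second only if it is not. Finish while holding the handle pushed in with the stack squeezed tight (pushing with about 15 N, not crushing it), ready for a colleague to put the band round; leave the narrow plates in their rack and everything else on the table where it is.

Things in the scene. Friction and masses are not known exactly. Their poses are not given: they have to be found in the camera images.
- press: grey hand press fixed to the table. Base 240 (its x) x 130 (y) x 12 mm; bed top 12 mm up. The stack is squeezed along x: fence at the -x side, pressure plate and handle at +x. Side guides, inner faces at y = -47 and +47 mm, rise 14 mm above the bed from x = -113 to 37 mm. Fixed bridge at x = 84 to 104 mm, 74 mm wide, top 65 mm above the table. Origin: centre of the base's underside, at table height.
- fence: aluminium back fence, locked to the bed at a setting that differs from job to job; upright face 86 mm wide, 54 mm tall. Origin: foot of the face that the pack rests against, on the bed; x points along the press's x towards the pack.
- card_pack: pack of plastic cards standing on its long edge on the bed, against the fence: 40 mm thick (its x, along the press's x), 86 mm wide (y), 54 mm tall, about 0.24 kg. Origin: centre of its underside. Its free face is at its x = +20 mm.
- pressure_plate: moving plate that squeezes the stack: 86 wide, 50 tall, 10 mm thick, 2 mm above the bed. Origin: centre of its rubber face (looks to the press's -x), 39 mm above the table; at rest 115 mm from the handle's centre. It rides on the rod on a buffer spring that starts to give at 2 N and gives 6 mm at 17 N. Gap for plates, pack's free face to this face: 34 to 51 mm at the start.
- plunger: rod with the black upright handle: handle 14 mm thick (press's x), 40 wide (y), from 30 to 106 mm above the table. Origin: centre of the handle's foot, 30 mm above the table; at x = 160 mm in the press's frame when out (at rest), 128 mm at the plunger's own stop (32 mm stroke). Return spring 1 N (out) to 4 N (in). The handle's upper half is free all round; the rest of the rod lies below 57 mm.
- rack: grooved wooden rack, fixed, 170 mm (its x) x 110 mm (y), 28 mm tall, with four grooves across it at x = -54, -18, +18 and +54 mm, each 15 mm wide, groove floors 10 mm above the table. Origin: centre of its underside. The plates' x is the rack's x at the start.
- wide_plate_1: full-width packing plate of pale wood, 12 mm thick (its x), body 86 mm wide (its y) and 54 mm tall, with a lifting tab 30 mm wide (y), 12 mm thick and 42 mm tall standing centrally on top, so 96 mm tall in all. Stands upright in one groove of the rack at the start. Origin: centre of its underside; z up along the tab.
- wide_plate_2: full-width packing plate of pale wood, 12 mm thick (its x), body 86 mm wide (its y) and 54 mm tall, with a lifting tab 30 mm wide (y), 12 mm thick and 42 mm tall standing centrally on top, so 96 mm tall in all. Stands upright in one groove of the rack at the start. Origin: centre of its underside; z up along the tab.
- narrow_plate_1: narrow (for another card size) packing plate of pale wood, 12 mm thick (its x), body 62 mm wide (its y) and 54 mm tall, with a lifting tab 30 mm wide (y), 12 mm thick and 42 mm tall standing centrally on top, so 96 mm tall in all. Stands upright in one groove of the rack at the start. Origin: centre of its underside; z up along the tab.
- narrow_plate_2: narrow (for another card size) packing plate of pale wood, 12 mm thick (its x), body 62 mm wide (its y) and 54 mm tall, with a lifting tab 30 mm wide (y), 12 mm thick and 42 mm tall standing centrally on top, so 96 mm tall in all. Stands upright in one groove of the rack at the start. Origin: centre of its underside; z up along the tab.
- pack_a: banded pack of cards lying flat, 54 x 86 x 28 mm. A bystander: leave it alone. Origin: centre of its underside.
- pack_b: banded pack of cards lying flat, 54 x 86 x 24 mm. A bystander: leave it alone. Origin: centre of its underside.
- pack_c: banded pack of cards lying flat, 54 x 86 x 32 mm. A bystander: leave it alone. Origin: centre of its underside.
- stamp: wooden hand stamp standing upright, 34 mm across, 60 mm tall. A bystander: leave it alone. Origin: centre of its underside.
- pen: blue pen, 130 mm long (its x), 8 mm thick. A bystander: leave it alone. Origin: centre of its underside.
- tape_roll: roll of brown tape lying flat, 84 mm across, 24 mm tall. A bystander: leave it alone. Origin: centre of its underside.

How it is judged:
On the way:
1. a full-width plate stands on the bed in the gap of the press (((z of wide_plate_1 in the frame of press below 0.018 m and y of wide_plate_1 in the frame of press between -0.008 and 0.008 m and x of wide_plate_1 in the frame of press between -0.04 and 0.045 m and angle between wide_plate_1's own z axis and vertical below 0.12 rad and angle between the x axis of wide_plate_1 and the x axis of press, either way round below 0.12 rad) or (z of wide_plate_2 in the frame of press below 0.018 m and y of wide_plate_2 in the frame of press between -0.008 and 0.008 m and x of wide_plate_2 in the frame of press between -0.04 and 0.045 m and angle between wide_plate_2's own z axis and vertical below 0.12 rad and angle between the x axis of wide_plate_2 and the x axis of press, either way round below 0.12 rad))), for 0.2 s.
At the end, for the whole second after the job is handed in: Fingers push the handle (>2 N); over 4 N passes from pressure plate to a full-width plate and from such a plate to the pack, over 3 N from pack to fence; plates and pack on the bed (6 mm), upright and square (0.12 rad), plates centred (8 mm). Gap under 39 mm: one plate only, the other kept out (contact force between the fingers and plunger above 2 N and contact force between card_pack and fence above 3 N and ((contact force between pressure_plate and wide_plate_1 above 4 N and z of wide_plate_1 in the frame of press below 0.018 m and y of wide_plate_1 in the frame of press between -0.008 and 0.008 m and x of wide_plate_1 in the frame of press between -0.04 and 0.045 m and angle between wide_plate_1's own z axis and vertical below 0.12 rad and angle between the x axis of wide_plate_1 and the x axis of press, either way round below 0.12 rad) or (contact force between pressure_plate and wide_plate_2 above 4 N and z of wide_plate_2 in the frame of press below 0.018 m and y of wide_plate_2 in the frame of press between -0.008 and 0.008 m and x of wide_plate_2 in the frame of press between -0.04 and 0.045 m and angle between wide_plate_2's own z axis and vertical below 0.12 rad and angle between the x axis of wide_plate_2 and the x axis of press, either way round below 0.12 rad)) and ((contact force between card_pack and wide_plate_1 above 4 N and z of wide_plate_1 in the frame of press below 0.018 m and y of wide_plate_1 in the frame of press between -0.008 and 0.008 m and x of wide_plate_1 in the frame of press between -0.04 and 0.045 m and angle between wide_plate_1's own z axis and vertical below 0.12 rad and angle between the x axis of wide_plate_1 and the x axis of press, either way round below 0.12 rad) or (contact force between card_pack and wide_plate_2 above 4 N and z of wide_plate_2 in the frame of press below 0.018 m and y of wide_plate_2 in the frame of press between -0.008 and 0.008 m and x of wide_plate_2 in the frame of press between -0.04 and 0.045 m and angle between wide_plate_2's own z axis and vertical below 0.12 rad and angle between the x axis of wide_plate_2 and the x axis of press, either way round below 0.12 rad)) and (x of fence in the frame of press below -0.034 m or horizontal distance between any of wide_plate_1, wide_plate_2 and press above 0.1 m) and angle between card_pack's own z axis and vertical below 0.12 rad and z of card_pack in the frame of press below 0.018 m); the arm keeps its last pose, push and grip.
It fails at once if a narrow plate is taken out of the rack (moved over 30 mm) (distance of any of narrow_plate_1, narrow_plate_2 from where it was at the start of the episode above 0.03 m).
It fails at once if something else on the table is shifted by more than 40 mm (distance of any of pack_a, pack_b, pack_c, stamp, pen, tape_roll from where it was at the start of the episode above 0.04 m).
It fails at once if the pack is crushed: over 80 N between pack and fence (contact force between card_pack and fence above 80 N).
It also fails if it takes over 72 s, if anything falls off the work surface, if the arm or the gripper's body presses on something with over 40 N, if the wrist force passes 120 N, or if a joint passes its speed limit or range.

## Robot

A 6-joint arm with a two-finger parallel gripper is mounted at the origin on the work surface. World frame = base frame: x ahead of the robot, y to its left, z up, the work surface at z = 0. Lengths are in m, angles in rad, forces in N, time in s.
With the tool pointing down it reaches from about 0.35 to 0.775 m from the base axis. Payload 7.3 kg.
Tool frame: the origin (TCP) lies between the finger pads; the fingertips stand robot.tcp_to_tips ahead of it and the grasp point (between the pads) lies 2 mm behind it (robot.tcp_to_tips is the distance from the TCP to the fingertips, in m); y points along the fingers, x is the direction in which the jaws open and shut, and the axes are right-handed (so a half turn about y gives the same grasp; the last joint's range is limited). The gripper opens to 92 mm and grips with 3 to 60 N. Pads are 19 mm wide; open, the fingers measure 130 mm over their backs; the gripper's body (75 mm by 190 mm) begins 47 mm behind the grasp point.
Start: joints at [-1.297, 0.342, 1.524, -0, 1.275, -0.146], TCP at [0.214, -0.479, 0.244] pointing down, gripper open.
Joint ranges: [-2.53, 2.53], [-0.77, 2.02], [0.04, 2.7], [-1, 4.14], [0.28, 2.66], [-3.11, 3.11]. Speed limits (rad/s): [2.57, 2.57, 3.14, 3.14, 3.14, 3.14].

## Interface

Orientations are given as [roll, pitch, yaw] about the fixed x, y, z axes, in that order (R = Rz(yaw) Ry(pitch) Rx(roll)).
In Python, from cell import status, read_camera, get_calibration, robot gives the robot as it stands.
- The arm moves only by the shell command python3 -m creep 'ROWS' [FORCE]. ROWS is JSON, a list of rows, each an object of numbers: "dx", "dy", "dz": the shift along the tool's x, y, z in m; "rx", "ry", "rz": the turn, a rotation vector about the tool's x, y, z in rad; "gripper": the opening, from 0 (shut) to 1 (fully open). A call has 1 to 20 rows; each row is the pose to reach, as a shift and turn from the pose commanded when the call began, along the tool's axes at that moment; what a row does not reach only later rows make up. A row lasts 1/8 s, in which the tool goes at most 62.5 mm and 10.7 degrees, less where a joint would pass 70% of its speed; a pose out of reach is approached as far as the arm can. A call with a gripper value outside its range is refused whole. The fingers move at their own pace and stop on an object; FORCE is the grip in N (left out, the last holds). Time passes only in rows, so rows that repeat a pose let the fingers close. It gives the time, the measured TCP pose, the force and the opening at its end, in the units of the state.
- status.observe(): the state, without advancing time (a new reading comes with each control period).
- read_camera(name): name is "scene" or "side" or "wrist"; returns (picture, depth): 384x512x3 uint8, red, green, blue; 384x512 float32, m along the optical axis (not along the pixel's ray), 0 where there is no reading.
- get_calibration(name): a dict with "fx", "fy", "cx", "cy" (pixels), "xyz" and "rotation" of the camera in the world; the wrist camera has in their place "mount" (4x4, takes a point from camera to tool coordinates, whose origin is the TCP and whose axes are the tool frame's). Camera axes: x right, y down, z forward; pixel columns grow to the right and rows downward; lengths in m; the calibration is good to about 2 mm. A picture is of the moment at which its call begins: read the wrist's pose just before it. get_calibration takes no time and is no camera call.
- robot.hand_in(): hands the job in, once; it reports no verdict.
The state is a dict: "time": time; "qpos": joint angles; "qvel": joint speeds; "joint_efforts": joint torques, N m; "tool_pos": TCP position; "tool_rot": TCP orientation; "contact_force": force on the tool from outside, world axes, zero at the start; "torque": the same for the moment, N m; "opening": finger opening in m.
Only numpy, scipy, OpenCV 4.12 (cv2) and the standard library are available. Lean on these libraries where they do the work, as an engineer would, in place of code of your own. Each camera call takes 0.05 s, during which the arm holds its last target.

## Working session

There is one attempt and no reset: what is moved stays moved. The work goes in short steps, Python scripts to look and compute and a shell command to move; the robot and the scene stay as the last step left them, time stands still between calls to the robot, and variables do not carry over. Pictures are saved under pics/ and viewed, and the job is handed in when it is done.

```bash
ls; mkdir -p pics
python3 - <<'E'
from cell import status, read_camera, get_calibration, robot
import cv2, numpy as np
print(status.observe()); print(robot.tcp_to_tips)
for n in ("scene","side","wrist"):
    p,d=read_camera(n); cv2.imwrite(f"pics/{n}0.png",p[:,:,::-1]); np.savez(f"{n}0.npz",p=p,d=d)
    print(n,get_calibration(n))
E
```

```text
pics
{'time': 0.0, 'qpos': array([-1.29701272e+00,  3.42717819e-01,  1.52504075e+00,  2.84409289e-05,
        1.27537183e+00, -1.46016770e-01]), 'qvel': array([-1.63538032e-03, -2.30395032e-03, -2.30229736e-03, -1.16222889e-03,
        2.34211084e-05, -6.84159140e-04]), 'joint_efforts': array([-1.73971748e-03, -4.31248677e+01, -2.44217080e+01,  7.14927656e-02,
        5.59950457e-02, -1.28082343e-04]), 'tool_pos': array([ 0.21389366, -0.47903266,  0.2430392 ]), 'tool_rot': array([-1.57054568e+00,  1.51742439e-03, -1.15100406e+00]), 'contact_force': array([-0.22067931, -0.00407682,  0.14346706]), 'torque': array([ 0.0022646 , -0.01536767,  0.00389121]), 'opening': 0.09143309836721894}
0.017
scene {'fx': 396.88472895441004, 'fy': 396.88472895441004, 'cx': 251.62499489557217, 'cy': 193.3439940539563, 'xyz': array([0.97586976, 0.01383468, 0.7665544 ]), 'rotation': array([-2.58321487,  0.00304786,  1.60466617])}
side {'fx': 352.9064389303727, 'fy': 352.9064389303727, 'cx': 252.25459432762028, 'cy': 195.9307861495093, 'xyz': array([0.35166234, 0.68039011, 0.49600342]), 'rotation': array([-2.1342973 ,  0.0129648 , -2.88256503])}
wrist {'fx': 319.6840355846034, 'fy': 319.6840355846034, 'cx': 253.6707257414325, 'cy': 192.7380714282606, 'mount': array([[ 9.99999709e-01, -3.57554692e-04,  6.73479428e-04,
        -1.64324740e-04],
       [-7.43375989e-04, -2.60535229e-01,  9.65464055e-01,
        -1.41992888e-01],
       [-1.69741086e-04, -9.65464275e-01, -2.60535419e-01,
         7.02319850e-02],
       [ 0.00000000e+00,  0.00000000e+00,  0.00000000e+00,
         1.00000000e+00]])}
```

View pics/scene0.png

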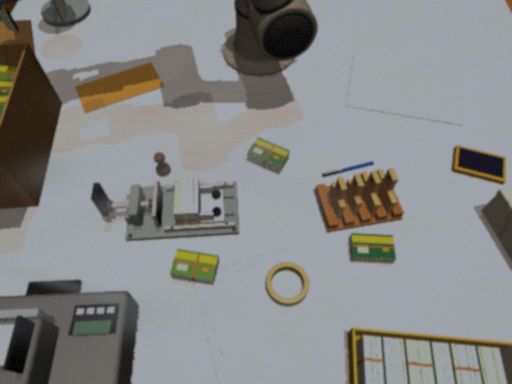

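View pics/side0.png

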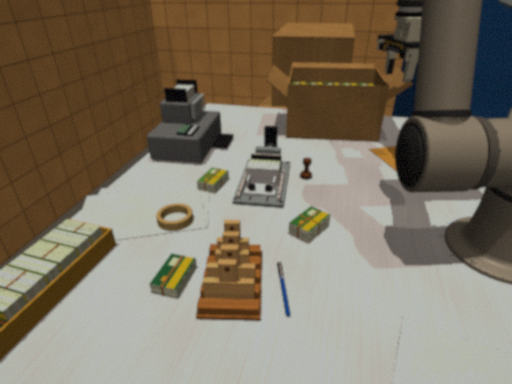

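View pics/wrist0.png

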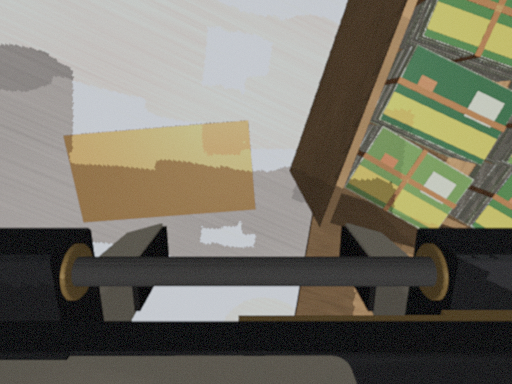

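The scene image shows the press at about (183,210), with its handle at (100,198) on the left, and the rack at (360,200) with four plates. I'll turn the depth into world points and make zoomed crops.

```bash
cat > h.py <<'E'
import numpy as np, cv2
from scipy.spatial.transform import Rotation as R
from cell import status, read_camera, get_calibration
def pose(cam,st=None):
    c=get_calibration(cam)
    if 'mount' in c:
        T=np.eye(4);T[:3,:3]=R.from_euler('xyz',st['tool_rot']).as_matrix();T[:3,3]=st['tool_pos'];T=T@c['mount'];return c,T[:3,:3],T[:3,3]
    return c,R.from_euler('xyz',c['rotation']).as_matrix(),np.array(c['xyz'])
def cloud(cam,d,st=None):
    c,Rm,t=pose(cam,st)
    v,u=np.mgrid[:d.shape[0],:d.shape[1]]
    P=np.stack([(u-c['cx'])/c['fx']*d,(v-c['cy'])/c['fy']*d,d],-1)@Rm.T+t
    P[d==0]=np.nan
    return P
def ray(cam,u,v,z,st=None):
    c,Rm,t=pose(cam,st); k=Rm@np.array([(u-c['cx'])/c['fx'],(v-c['cy'])/c['fy'],1]); return t+k*(z-t[2])/k[2]
def proj(cam,X,st=None):
    c,Rm,t=pose(cam,st); p=(np.atleast_2d(X)-t)@Rm; return np.stack([p[:,0]/p[:,2]*c['fx']+c['cx'],p[:,1]/p[:,2]*c['fy']+c['cy']],-1)
E
python3 - <<'E'
from h import *
S=np.load('scene0.npz');p,d=S['p'],S['d']
P=cloud('scene',d)
for v,u in [(300,150),(300,320),(120,300)]: print('table',P[v,u])
a=p[165:250,85:245,::-1];b=p[150:250,305:415,::-1]
cv2.imwrite('pics/pz.png',cv2.resize(a,None,fx=5,fy=5,interpolation=cv2.INTER_CUBIC))
cv2.imwrite('pics/rz.png',cv2.resize(b,None,fx=6,fy=6,interpolation=cv2.INTER_CUBIC))
z=P[...,2]
hm=np.clip(z/0.12*255,0,255); hm=np.nan_to_num(hm).astype(np.uint8)
hm=cv2.applyColorMap(hm,cv2.COLORMAP_JET)[150:250,85:415]
cv2.imwrite('pics/hm.png',cv2.resize(hm,(792,240),interpolation=cv2.INTER_NEAREST))
E
```

```text
table [ 0.74856776 -0.19500125 -0.00137224]
table [ 0.73743816  0.13709307 -0.0019827 ]
table [ 0.26966555  0.11234995 -0.00142647]
```

View pics/pz.png

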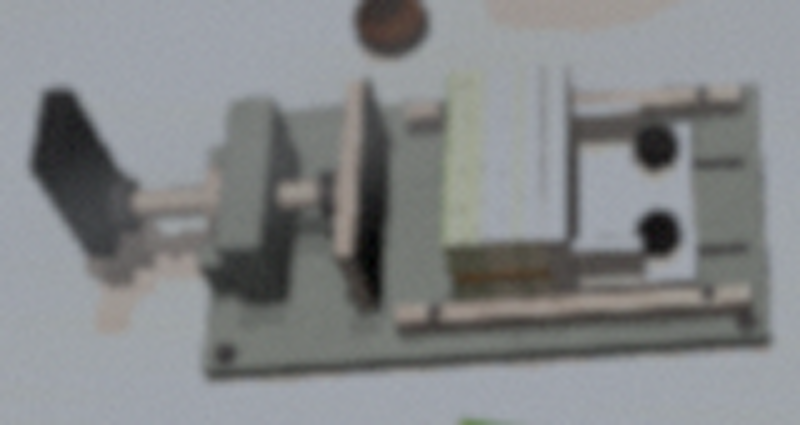

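View pics/rz.png

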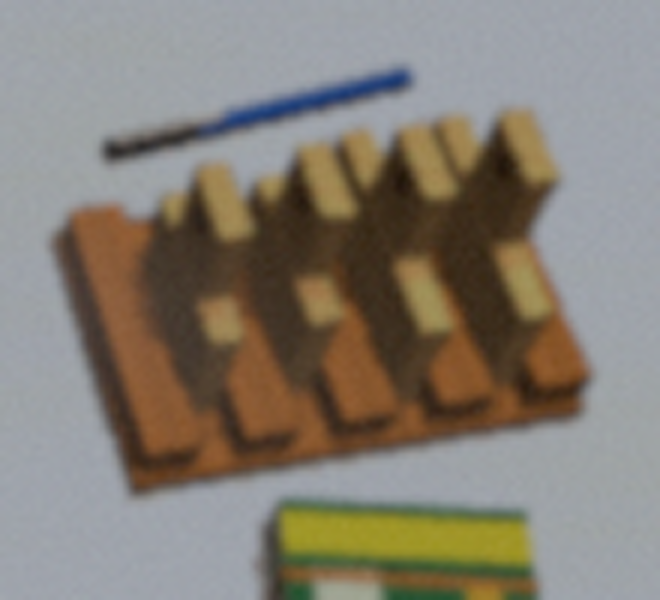

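View pics/hm.png

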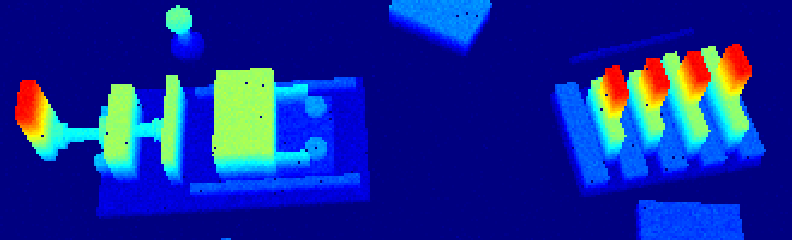

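In the rack crop the two plates on the right show longer shoulders, so they look full-width. I'll check that and get the poses from the point cloud.

Run:
```python
from h import *
S=np.load('scene0.npz');p,d=S['p'],S['d']
P=cloud('scene',d); z=P[...,2]+0.0015
def rep(m,name):
    m=cv2.morphologyEx(m.astype(np.uint8),cv2.MORPH_OPEN,np.ones((2,2)))
    n,l,s,c=cv2.connectedComponentsWithStats(m)
    for i in range(1,n):
        if s[i,4]<12: continue
        q=P[l==i]; r=cv2.minAreaRect((q[:,:2]*1000).astype(np.float32))
        print(name,s[i,4],c[i].round(1),'ctr',np.round(r[0],1),'size',np.round(r[1],1),'ang',round(r[2],1),'zmed',q[:,2].mean().round(4))
roi=np.zeros(z.shape,bool); roi[150:250,85:245]=1
rr=np.zeros(z.shape,bool); rr[150:245,305:415]=1
rr[235:,:]=0
rep((z>0.09)&(z<.102)&rr,'tabtop')
rep((z>0.060)&(z<0.068)&rr,'shoulder')
rep((z>0.055)&(z<0.11)&rr,'plate')
rep((z>0.024)&(z<0.032)&rr,'racktop')
rep((z>0.008)&(z<0.016)&roi,'base')
rep((z>0.006)&(z<0.11)&roi,'press all')
rep((z>0.021)&(z<0.030)&roi,'guides')
rep((z>0.061)&(z<0.07)&roi,'tops65')
rep((z>0.100)&(z<0.112)&roi,'handle top')
```

```text
tabtop 47 [391.3 179.9] ctr [482.5 299.7] size [24.5 87.2] ang 56.6 zmed 0.0863
tabtop 49 [374.1 182.2] ctr [511.9 259.6] size [25.8 42.4] ang 21.4 zmed 0.0914
tabtop 44 [357.8 186. ] ctr [520.6 224.9] size [23.  43.9] ang 29.1 zmed 0.0894
tabtop 44 [341.  189.5] ctr [523.8 182.6] size [23.2 51.6] ang 65.4 zmed 0.0888
shoulder 53 [382.  174.6] ctr [457.5 284. ] size [14.1 81.9] ang 66.0 zmed 0.0623
shoulder 48 [365.6 176.9] ctr [467.2 246.8] size [13.9 73.8] ang 67.8 zmed 0.0616
shoulder 28 [350.2 183.3] ctr [506.6 203.3] size [ 6.2 21.7] ang 83.4 zmed 0.0667
shoulder 16 [334.1 184.9] ctr [514. 168.] size [ 6.1 19.2] ang 79.0 zmed 0.0699
shoulder 15 [384.4 184.9] ctr [508.3 276.9] size [16.8  1.9] ang 12.4 zmed 0.064
shoulder 83 [392.4 197.5] ctr [525.2 299.1] size [26.5 52.5] ang 46.3 zmed 0.0577
shoulder 81 [375.6 199.9] ctr [532.9 262.4] size [27.6 48.8] ang 46.3 zmed 0.0586
shoulder 51 [358.3 200.4] ctr [535.7 226.4] size [18.4 33.2] ang 41.5 zmed nan
shoulder 54 [341.5 203.6] ctr [547.2 189.4] size [22.1 31.5] ang 32.3 zmed 0.0582
plate 1158 [374.3 186.4] ctr [484.6 280.4] size 
[... 1202 characters left out ...]
-100.7] size [22.2  7.1] ang 78.6 zmed 0.022
guides 16 [180.5 223.5] ctr [ 589.8 -152.6] size [ 1.7 15. ] ang 8.1 zmed 0.0198
guides 13 [190.6 223.2] ctr [ 588.3 -131.3] size [ 2.  11.3] ang 6.4 zmed 0.0187
guides 295 [200.8 226.8] ctr [ 596.9 -109.7] size [  8.5 147.7] ang 9.1 zmed nan
tops65 876 [186.8 197. ] ctr [ 528.9 -141.9] size [122.5  46.2] ang 8.7 zmed nan
tops65 175 [155.8 199.7] ctr [ 533.3 -205.8] size [128.   11.4] ang 9.2 zmed 0.0605
tops65 293 [134.6 200.8] ctr [ 559.6 -244.9] size [71.1 16.2] ang 7.5 zmed nan
tops65 19 [105.1 202.1] ctr [ 565.4 -306.7] size [20.9  1.5] ang 5.9 zmed 0.059
handle top 125 [ 96.  192.3] ctr [ 532.1 -325.7] size [111.6  20. ] ang 21.7 zmed 0.1012
```

```bash
python3 -m creep '[{"dy":-0.05},{"dy":-0.1},{"dx":-0.006,"dy":-0.116,"dz":0.037,"ry":-0.127},{"dx":-0.012,"dy":-0.116,"dz":0.075,"ry":-0.254},{"dx":-0.02,"dy":-0.116,"dz":0.125,"ry":-0.42},{"dx":-0.029,"dy":-0.116,"dz":0.175,"ry":-0.6},{"dx":-0.037,"dy":-0.116,"dz":0.225,"ry":-0.78},{"dx":-0.046,"dy":-0.116,"dz":0.275,"ry":-0.95},{"dx":-0.054,"dy":-0.116,"dz":0.325,"ry":-1.11},{"dx":-0.062,"dy":-0.116,"dz":0.374,"ry":-1.27},{"dx":-0.062,"dy":-0.116,"dz":0.374,"ry":-1.27},{"dx":-0.062,"dy":-0.116,"dz":0.374,"ry":-1.27}]'
python3 - <<'E'
from h import *
st=status.observe();p,d=read_camera('wrist');np.savez('w1.npz',p=p,d=d,pos=st['tool_pos'],rot=st['tool_rot'])
cv2.imwrite('pics/w1.png',cv2.resize(p[:,:,::-1],(800,600)))
E
```

```text
invalid input at $[0]: expected keys dx, dy, dz, rx, ry, rz, gripper
```

View pics/w1.png

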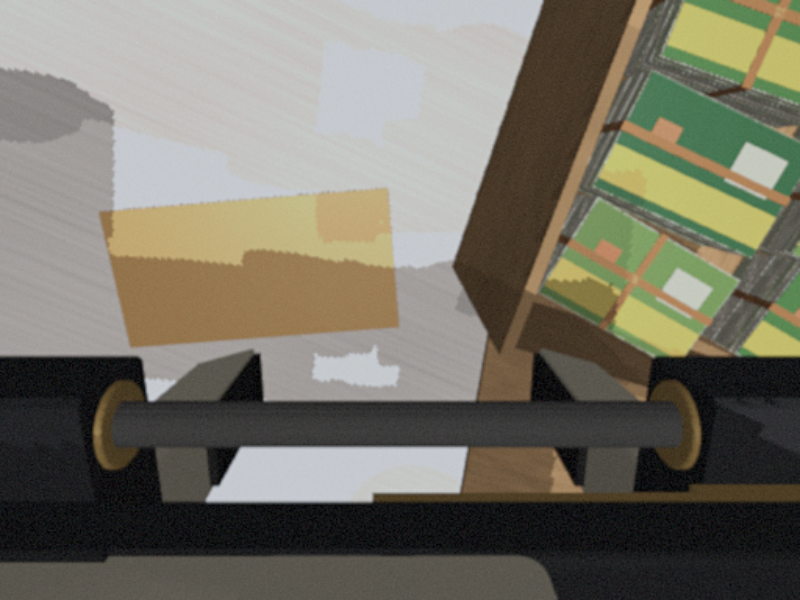

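The rows need every key, and the view hasn't changed because the arm didn't move. I'll send it again with complete rows.

```bash
python3 -m creep '[{"dx":0,"dy":-0.05,"dz":0,"rx":0,"ry":0,"rz":0,"gripper":0.6},{"dx":0,"dy":-0.1,"dz":0,"rx":0,"ry":0,"rz":0,"gripper":0.6},{"dx":-0.006,"dy":-0.116,"dz":0.037,"rx":0,"ry":-0.127,"rz":0,"gripper":0.6},{"dx":-0.012,"dy":-0.116,"dz":0.075,"rx":0,"ry":-0.254,"rz":0,"gripper":0.6},{"dx":-0.02,"dy":-0.116,"dz":0.125,"rx":0,"ry":-0.42,"rz":0,"gripper":0.6},{"dx":-0.029,"dy":-0.116,"dz":0.175,"rx":0,"ry":-0.6,"rz":0,"gripper":0.6},{"dx":-0.037,"dy":-0.116,"dz":0.225,"rx":0,"ry":-0.78,"rz":0,"gripper":0.6},{"dx":-0.046,"dy":-0.116,"dz":0.275,"rx":0,"ry":-0.95,"rz":0,"gripper":0.6},{"dx":-0.054,"dy":-0.116,"dz":0.325,"rx":0,"ry":-1.11,"rz":0,"gripper":0.6},{"dx":-0.062,"dy":-0.116,"dz":0.374,"rx":0,"ry":-1.27,"rz":0,"gripper":0.6},{"dx":-0.062,"dy":-0.116,"dz":0.374,"rx":0,"ry":-1.27,"rz":0,"gripper":0.6},{"dx":-0.062,"dy":-0.116,"dz":0.374,"rx":0,"ry":-1.27,"rz":0,"gripper":0.6}]'
python3 - <<'E'
from h import *
st=status.observe();p,d=read_camera('wrist');np.savez('w1.npz',p=p,d=d,pos=st['tool_pos'],rot=st['tool_rot'])
cv2.imwrite('pics/w1b.png',cv2.resize(p[:,:,::-1],(800,600)))
E
```

```text
time: 1.7
tool_pos: [0.53, -0.2705, 0.3593]
tool_rot: [-1.571, 0.001, 0.118]
contact_force: [-0.8, 1.0, -0.3]
opening: 0.0549
```

View pics/w1b.png

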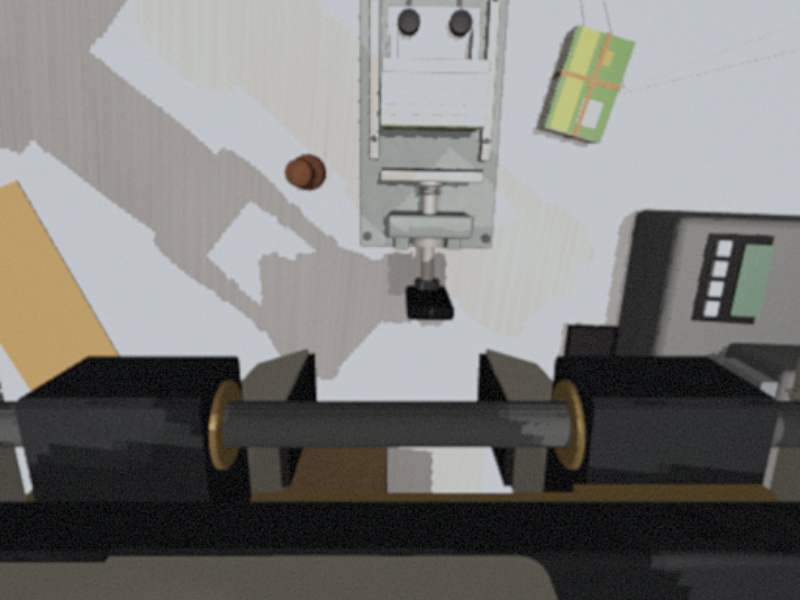

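The wrist image shows the whole press: fence and pack at (435,90), pressure plate face at (432,172), bridge at (430,225), handle at (428,300). I'll zoom in to read the edges.

Run:
```python
from h import *
S=np.load('w1.npz');p=S['p'][:,:,::-1]
def crop(u0,v0,u1,v1,f,n):
    a=cv2.resize(p[v0:v1,u0:u1],None,fx=f,fy=f,interpolation=cv2.INTER_CUBIC)
    for u in range(u0-u0%10+10,u1,10):
        cv2.line(a,((u-u0)*f,0),((u-u0)*f,6),(0,0,255),1); cv2.putText(a,str(u),((u-u0)*f-10,18),0,0.35,(0,0,255))
    for v in range(v0-v0%10+10,v1,10):
        cv2.line(a,(0,(v-v0)*f),(6,(v-v0)*f),(0,0,255),1); cv2.putText(a,str(v),(8,(v-v0)*f+4),0,0.35,(0,0,255))
    cv2.imwrite(n,a)
crop(222,0,332,90,6,'pics/c1.png'); crop(222,80,332,170,6,'pics/c2.png'); crop(222,135,332,210,6,'pics/c3.png')
```

```text
(no output)
```

View pics/c1.png

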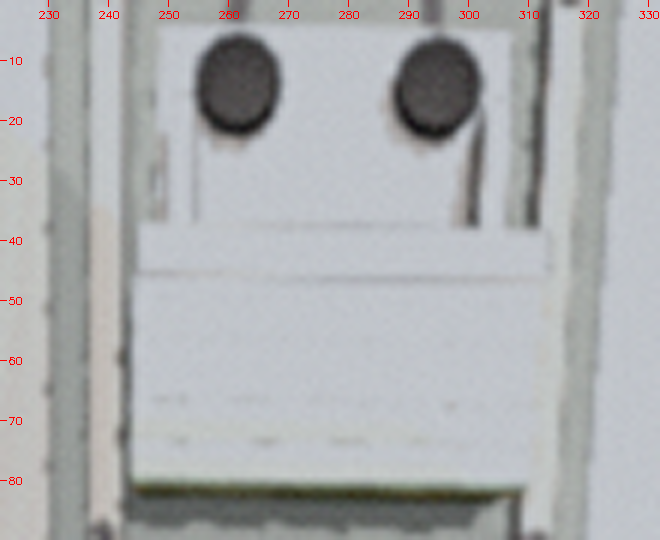

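View pics/c2.png

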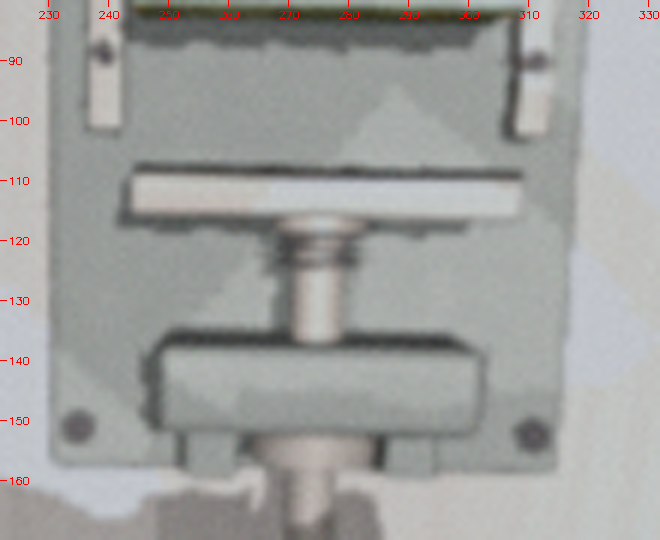

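View pics/c3.png

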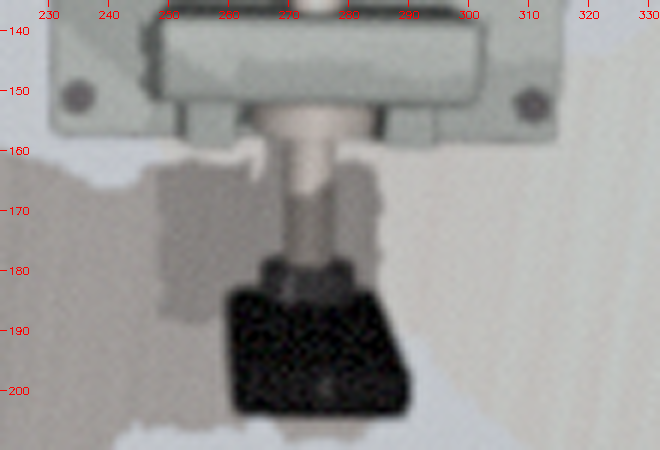

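Run:
```python
from h import *
S=np.load('w1.npz');st=dict(tool_pos=S['pos'],tool_rot=S['rot'])
pts={'baseFL':(230.5,157,.012),'baseFR':(314.7,158,.012),'baseL':(230,10,.012),'baseR':(322.5,30,.012),'packFL':(244,80,.066),'packFR':(309.5,81.5,.066),'packBL':(244.5,45,.066),'packBR':(313.5,46.5,.066),
'ppL':(244,109,.064),'ppR':(309.2,109,.064),'ppBL':(244,116,.064),'ppBR':(309,116.6,.064),'brFL':(249,152,.065),'brFR':(302,152.5,.065),'brBL':(250,138.5,.065),'brBR':(302,138.5,.065),'hL':(261.5,204,.106),'hR':(290,204,.106),'guideLend':(239,101.5,.026),'guideRend':(310.5,102.5,.026)}
W={k:ray('wrist',*v,st=st) for k,v in pts.items()}
for k,v in W.items(): print(k,v.round(4))
for a,b in [('baseFL','baseFR'),('packFL','packFR'),('packBL','packBR'),('ppL','ppR'),('brFL','brFR')]:
    dd=W[b]-W[a]; print(a,b,'len',np.linalg.norm(dd[:2]).round(4),'ang',np.degrees(np.arctan2(dd[1],dd[0])).round(2),'mid',((W[a]+W[b])/2).round(4))
for a,b in [('baseFL','baseL'),('baseFR','baseR')]:
    dd=W[b]-W[a]; print(a,'ang of -x axis',np.degrees(np.arctan2(dd[1],dd[0])).round(2))
P=cloud('wrist',S['d'],st)
for u,v in [(275,65),(275,112),(275,145),(280,95),(275,200),(200,120)]: print(u,v,np.nanmedian(P[v-1:v+2,u-3:u+4].reshape(-1,3),0).round(4))
```

```text
baseFL [ 0.4955 -0.28    0.012 ]
baseFR [ 0.6245 -0.2663  0.012 ]
baseL [ 0.4747 -0.0781  0.012 ]
baseR [ 0.6052 -0.0878  0.012 ]
packFL [ 0.5058 -0.17    0.066 ]
packFR [ 0.5898 -0.1618  0.066 ]
packBL [ 0.5018 -0.1287  0.066 ]
packBR [ 0.588  -0.1202  0.066 ]
ppL [ 0.5097 -0.2059  0.064 ]
ppR [ 0.5954 -0.1957  0.064 ]
ppBL [ 0.5107 -0.2149  0.064 ]
ppBR [ 0.5967 -0.2054  0.064 ]
brFL [ 0.5227 -0.2616  0.065 ]
brFR [ 0.5948 -0.2538  0.065 ]
brBL [ 0.522  -0.2433  0.065 ]
brBR [ 0.5918 -0.235   0.065 ]
hL [ 0.5464 -0.3209  0.106 ]
hR [ 0.583  -0.3166  0.106 ]
guideLend [ 0.5004 -0.1969  0.026 ]
guideRend [ 0.6022 -0.1862  0.026 ]
baseFL baseFR len 0.1297 ang 6.07 mid [ 0.56   -0.2732  0.012 ]
packFL packFR len 0.0845 ang 5.52 mid [ 0.5478 -0.1659  0.066 ]
packBL packBR len 0.0866 ang 5.62 mid [ 0.5449 -0.1244  0.066 ]
ppL ppR len 0.0863 ang 6.76 mid [ 0.5525 -0.2008  0.064 ]
brFL brFR len 0.0725 ang 6.21 mid [ 0.5588 -0.2577  0.065 ]
baseFL ang of -x axis 95.87
baseFR ang of -x axis 96.16
275 65 [ 0.5429 -0.1476  0.067 ]
275 112 [ 0.5509 -0.2049  0.0647]
275 145 [ 0.5566 -0.2477  0.066 ]
280 95 [ 0.5585 -0.1806  0.0131]
275 200 [ 0.563  -0.3135  0.107 ]
200 120 [ 0.4444 -0.2302  0.0119]
```

The press yaw is about -84°, with its origin at (0.5475, -0.154). The pack face is at x≈+12 mm and the plate face at +45, so the gap is about 34 mm. Next I'll look at the rack.

```bash
python3 -m creep '[{"dx":0.003,"dy":0,"dz":0.06,"rx":0,"ry":0,"rz":0,"gripper":0.6},{"dx":0.006,"dy":0,"dz":0.12,"rx":0,"ry":0,"rz":0,"gripper":0.6},{"dx":0.009,"dy":0,"dz":0.18,"rx":0,"ry":0,"rz":0,"gripper":0.6},{"dx":0.012,"dy":0,"dz":0.24,"rx":0,"ry":0,"rz":0,"gripper":0.6},{"dx":0.015,"dy":0,"dz":0.30,"rx":0,"ry":0,"rz":0,"gripper":0.6},{"dx":0.017,"dy":0.02,"dz":0.36,"rx":0,"ry":0,"rz":0,"gripper":0.6},{"dx":0.017,"dy":0.04,"dz":0.4,"rx":0,"ry":0,"rz":0,"gripper":0.6},{"dx":0.017,"dy":0.04,"dz":0.4,"rx":0,"ry":0,"rz":0,"gripper":0.6},{"dx":0.017,"dy":0.04,"dz":0.4,"rx":0,"ry":0,"rz":0,"gripper":0.6}]'
python3 - <<'E'
from h import *
st=status.observe();p,d=read_camera('wrist');np.savez('w2.npz',p=p,d=d,pos=st['tool_pos'],rot=st['tool_rot'])
u0,v0,u1,v1,f=170,40,360,190,4
a=cv2.resize(p[v0:v1,u0:u1,::-1],None,fx=f,fy=f,interpolation=cv2.INTER_CUBIC)
for u in range(u0,u1,10): cv2.line(a,((u-u0)*f,0),((u-u0)*f,6),(0,0,255),1); cv2.putText(a,str(u),((u-u0)*f-10,18),0,0.35,(0,0,255))
for v in range(v0,v1,10): cv2.line(a,(0,(v-v0)*f),(6,(v-v0)*f),(0,0,255),1); cv2.putText(a,str(v),(8,(v-v0)*f+4),0,0.35,(0,0,255))
cv2.imwrite('pics/w2z.png',a); cv2.imwrite('pics/w2.png',p[:,:,::-1])
E
```

```text
time: 2.88
tool_pos: [0.4999, 0.1275, 0.3204]
tool_rot: [-1.572, -0.001, 0.117]
contact_force: [0.6, -0.3, -0.5]
opening: 0.0551
```

View pics/w2z.png

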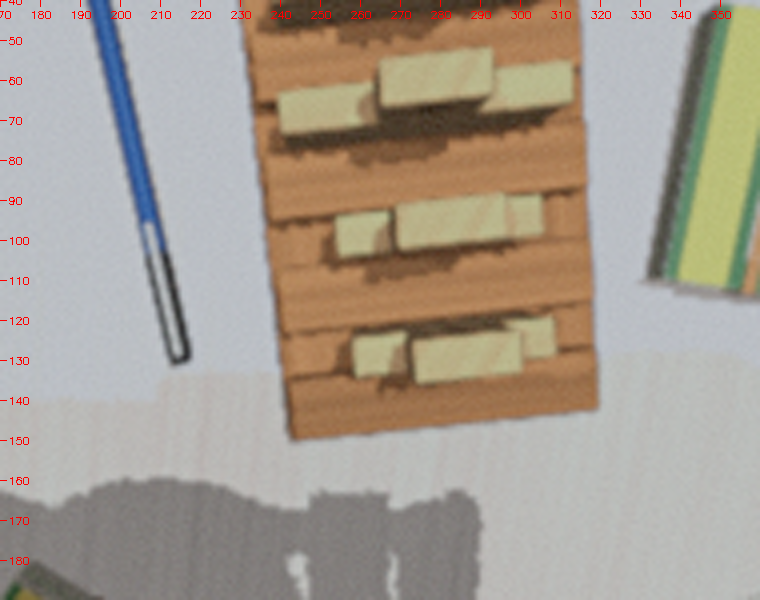

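View pics/w2.png

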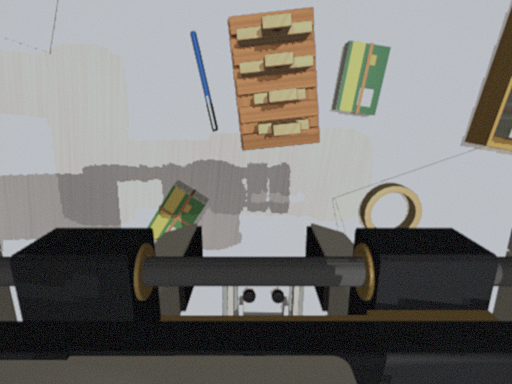

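The two plates nearest the press, at rows 97 and 127, are narrow. The two far ones, at rows 60 and about 22, are full-width. I'll take the outermost plate and zoom in on it first.

Run:
```python
from h import *
p=np.load('w2.npz')['p']
u0,v0,u1,v1,f=215,0,335,80,6
a=cv2.resize(p[v0:v1,u0:u1,::-1],None,fx=f,fy=f,interpolation=cv2.INTER_CUBIC)
for u in range(u0+5,u1,10): cv2.line(a,((u-u0)*f,0),((u-u0)*f,6),(0,0,255),1); cv2.putText(a,str(u),((u-u0)*f-10,18),0,0.35,(0,0,255))
for v in range(v0,v1,10): cv2.line(a,(0,(v-v0)*f),(6,(v-v0)*f),(0,0,255),1); cv2.putText(a,str(v),(8,(v-v0)*f+4),0,0.35,(0,0,255))
cv2.imwrite('pics/w2y.png',a)
```

```text
(no output)
```

View pics/w2y.png

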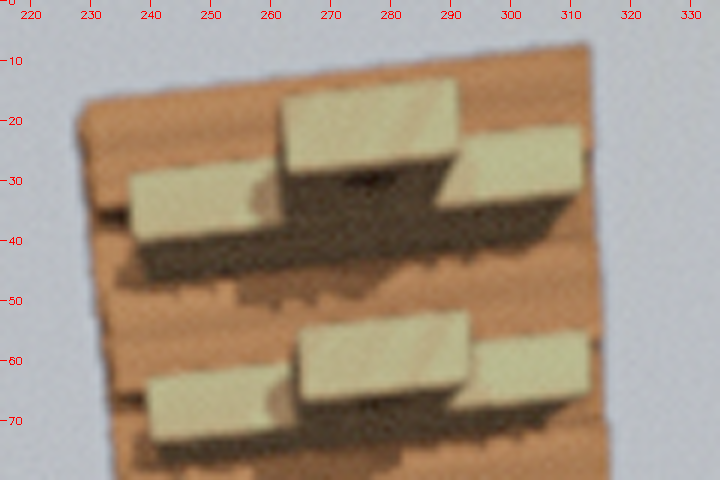

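Run:
```python
from h import *
S=np.load('w2.npz');st=dict(tool_pos=S['pos'],tool_rot=S['rot'])
def q(name,z,*uv):
    W=np.array([ray('wrist',u,v,z,st) for u,v in uv]); print(name,W.mean(0).round(4))
    for i,j in [(0,1),(3,2)]:
        dd=W[j]-W[i]; print('  len',np.linalg.norm(dd).round(4),'ang',np.degrees(np.arctan2(dd[1],dd[0])).round(2))
    print('  thick',np.linalg.norm(W[3]-W[0]).round(4),np.linalg.norm(W[2]-W[1]).round(4))
q('tab4',.106,(262,16),(290.8,13),(290.2,25.8),(262.5,28.8))
q('body4',.064,(236.5,29),(311.5,21),(312,31.7),(237.8,39.8))
q('tab3',.106,(264.8,54.5),(293,52),(293,64),(265.3,66.8))
q('body3',.064,(239,63),(312.7,55.5),(313,65.7),(240,73.2))
q('narrow tab2',.106,(268,91),(296,88),(296,99),(269.5,102.5))
q('rack',.028,(228.5,17),(312.7,7.5),(319.3,143),(242,150))
P=cloud('wrist',S['d'],st)
for u,v in [(276,21),(278,60),(275,97)]: print(u,v,np.nanmedian(P[v-1:v+2,u-3:u+4].reshape(-1,3),0).round(4))
```

```text
tab4 [0.5053 0.2821 0.106 ]
  len 0.029 ang 12.12
  len 0.0281 ang 12.38
  thick 0.0117 0.0116
body4 [0.506  0.2822 0.064 ]
  len 0.085 ang 12.28
  len 0.0848 ang 12.46
  thick 0.0113 0.011
tab3 [0.513  0.2467 0.106 ]
  len 0.0292 ang 11.44
  len 0.0289 ang 12.14
  thick 0.0119 0.0116
body3 [0.5129 0.2467 0.064 ]
  len 0.0857 ang 12.16
  len 0.0856 ang 12.25
  thick 0.0112 0.0111
narrow tab2 [0.5214 0.2119 0.106 ]
  len 0.0298 ang 12.57
  len 0.0285 ang 13.97
  thick 0.0119 0.0112
rack [0.5174 0.229  0.028 ]
  len 0.1032 ang 12.55
  len 0.105 ang 11.87
  thick 0.1635 0.1648
276 21 [0.5049 0.2817 0.1069]
278 60 [0.5119 0.2458 0.1069]
275 97 [0.5137 0.2092 0.1071]
```

```bash
python3 -m creep '[{"dx":0.008,"dy":0.04,"dz":0.05,"rx":0,"ry":-0.05,"rz":0,"gripper":0.6},{"dx":0.016,"dy":0.08,"dz":0.10,"rx":0,"ry":-0.098,"rz":0,"gripper":0.6},{"dx":0.0238,"dy":0.12,"dz":0.14,"rx":0,"ry":-0.098,"rz":0,"gripper":0.6},{"dx":0.0238,"dy":0.17,"dz":0.153,"rx":0,"ry":-0.098,"rz":0,"gripper":0.6},{"dx":0.0238,"dy":0.17,"dz":0.153,"rx":0,"ry":-0.098,"rz":0,"gripper":0.6},{"dx":0.0238,"dy":0.17,"dz":0.153,"rx":0,"ry":-0.098,"rz":0,"gripper":0.6}]'
python3 - <<'E'
from h import *
st=status.observe();p,d=read_camera('wrist');print(st['tool_pos'],st['tool_rot'])
cv2.imwrite('pics/w3.png',p[:,:,::-1])
p,d=read_camera('side');cv2.imwrite('pics/s3.png',cv2.resize(p[180:340,150:350,::-1],None,fx=4,fy=3.75))
E
```

```text
time: 3.68
tool_pos: [0.5069, 0.2825, 0.1519]
tool_rot: [-1.571, -0.003, 0.215]
contact_force: [0.9, 0.2, 0.7]
opening: 0.0546
[0.50686977 0.28247476 0.15190195] [-1.57072844 -0.0030745   0.21504444]
```

View pics/w3.png

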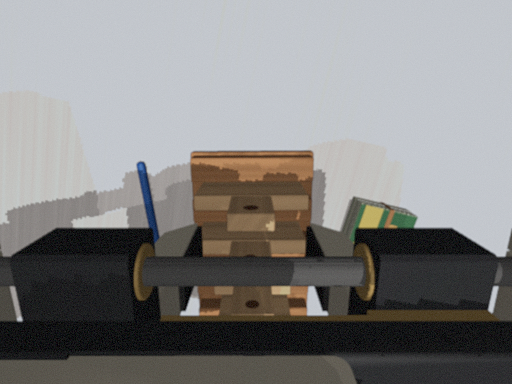

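View pics/s3.png

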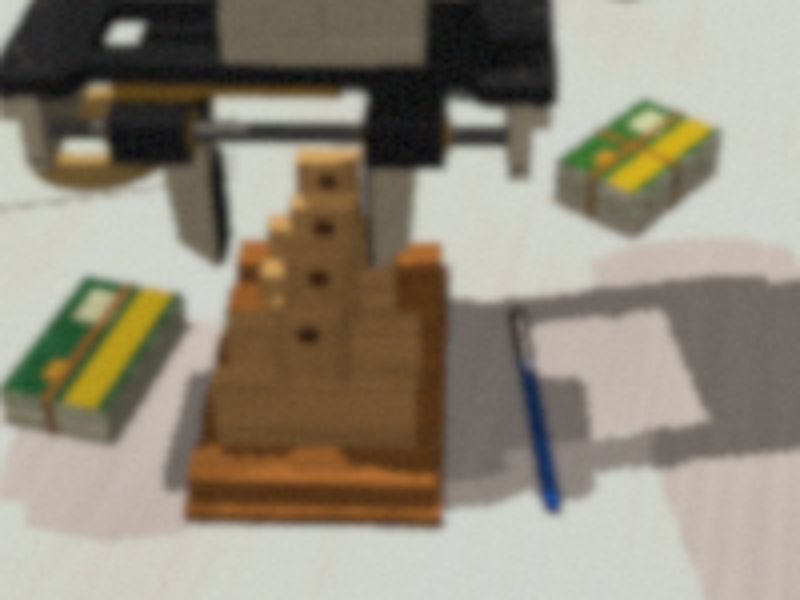

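```bash
python3 -m creep '[{"dx":-0.001,"dy":0.03,"dz":0,"rx":0,"ry":0,"rz":0,"gripper":0.6},{"dx":-0.001,"dy":0.05,"dz":0,"rx":0,"ry":0,"rz":0,"gripper":0.6},{"dx":-0.001,"dy":0.065,"dz":0,"rx":0,"ry":0,"rz":0,"gripper":0.6},{"dx":-0.001,"dy":0.065,"dz":0,"rx":0,"ry":0,"rz":0,"gripper":0.6}]' 25; python3 -m creep '[{"dx":0,"dy":0,"dz":0,"rx":0,"ry":0,"rz":0,"gripper":0.2},{"dx":0,"dy":0,"dz":0,"rx":0,"ry":0,"rz":0,"gripper":0.2},{"dx":0,"dy":0,"dz":0,"rx":0,"ry":0,"rz":0,"gripper":0.2},{"dx":0,"dy":0,"dz":0,"rx":0,"ry":0,"rz":0,"gripper":0.2},{"dx":0,"dy":0,"dz":0,"rx":0,"ry":0,"rz":0,"gripper":0.2}]' 25
python3 - <<'E'
from h import *
p,d=read_camera('wrist');cv2.imwrite('pics/w4.png',p[:,:,::-1])
E
```

```text
time: 4.28
tool_pos: [0.5043, 0.2829, 0.0849]
tool_rot: [-1.571, 0.0, 0.216]
contact_force: [0.2, 0.6, 0.2]
opening: 0.0555
time: 4.9
tool_pos: [0.5045, 0.2835, 0.0852]
tool_rot: [-1.571, -0.001, 0.217]
contact_force: [0.2, 0.0, 4.5]
opening: 0.0295
```

View pics/w4.png

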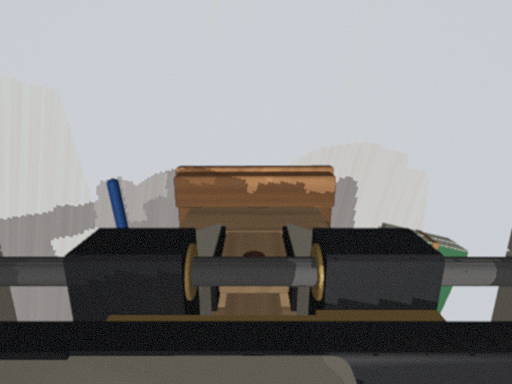

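The tab is held at an opening of 29.5 mm. Now I'll lift it straight up and carry it to above the press.

```bash
python3 -m creep '[{"dx":0,"dy":-0.02,"dz":0,"rx":0,"ry":0,"rz":0,"gripper":0.2},{"dx":0,"dy":-0.05,"dz":0,"rx":0,"ry":0,"rz":0,"gripper":0.2},{"dx":0,"dy":-0.09,"dz":0,"rx":0,"ry":0,"rz":0,"gripper":0.2},{"dx":0,"dy":-0.13,"dz":0,"rx":0,"ry":0,"rz":0,"gripper":0.2},{"dx":0,"dy":-0.155,"dz":0,"rx":0,"ry":0,"rz":0,"gripper":0.2},{"dx":0,"dy":-0.155,"dz":0,"rx":0,"ry":0,"rz":0,"gripper":0.2}]' 30
python3 - <<'E'
from h import *
p,d=read_camera('side');cv2.imwrite('pics/s5.png',cv2.resize(p[100:340,110:370,::-1],None,fx=2.5,fy=2.5))
E
```

```text
time: 5.7
tool_pos: [0.5048, 0.2836, 0.2411]
tool_rot: [-1.57, -0.003, 0.217]
contact_force: [0.1, 0.7, -0.7]
opening: 0.0298
```

View pics/s5.png

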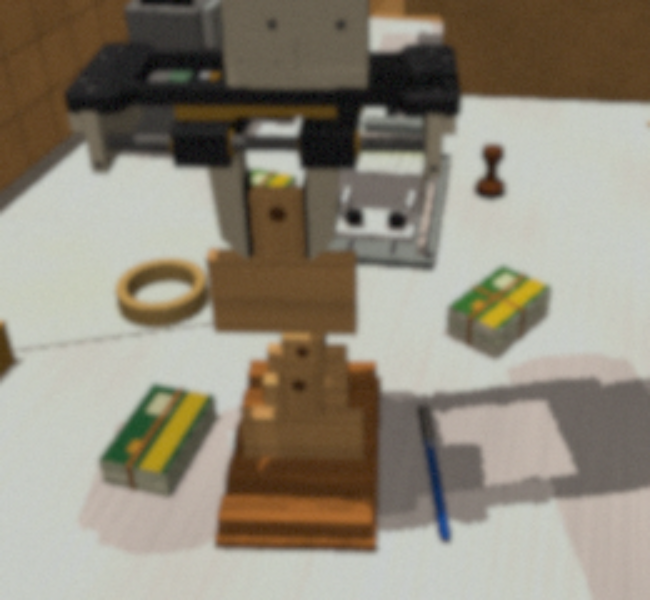

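The plate hangs level in the fingers, and the other three are still in the rack. Now the carry to above the press.

```bash
python3 -m creep '[{"dx":-0.005,"dy":0,"dz":-0.04,"rx":0,"ry":0.01,"rz":0,"gripper":0.2},{"dx":-0.011,"dy":0,"dz":-0.09,"rx":0,"ry":0.022,"rz":0,"gripper":0.2},{"dx":-0.017,"dy":0,"dz":-0.14,"rx":0,"ry":0.034,"rz":0,"gripper":0.2},{"dx":-0.023,"dy":0,"dz":-0.19,"rx":0,"ry":0.046,"rz":0,"gripper":0.2},{"dx":-0.029,"dy":0,"dz":-0.24,"rx":0,"ry":0.058,"rz":0,"gripper":0.2},{"dx":-0.035,"dy":0,"dz":-0.29,"rx":0,"ry":0.07,"rz":0,"gripper":0.2},{"dx":-0.041,"dy":0,"dz":-0.34,"rx":0,"ry":0.082,"rz":0,"gripper":0.2},{"dx":-0.047,"dy":0,"dz":-0.39,"rx":0,"ry":0.094,"rz":0,"gripper":0.2},{"dx":-0.052,"dy":0,"dz":-0.43,"rx":0,"ry":0.105,"rz":0,"gripper":0.2},{"dx":-0.0553,"dy":0.03,"dz":-0.4615,"rx":0,"ry":0.112,"rz":0,"gripper":0.2},{"dx":-0.0553,"dy":0.05,"dz":-0.4615,"rx":0,"ry":0.112,"rz":0,"gripper":0.2},{"dx":-0.0553,"dy":0.05,"dz":-0.4615,"rx":0,"ry":0.112,"rz":0,"gripper":0.2}]' 30
python3 - <<'E'
from h import *
for n in ('side','scene','wrist'):
    st=status.observe();p,d=read_camera(n)
    if n=='side': p=cv2.resize(p[110:220,200:320],None,fx=5,fy=5,interpolation=cv2.INTER_CUBIC)
    if n=='scene': p=cv2.resize(p[140:250,85:245],None,fx=5,fy=5,interpolation=cv2.INTER_CUBIC)
    cv2.imwrite(f'pics/{n}6.png',p[:,:,::-1])
print(st['tool_pos'],st['tool_rot'])
E
```

```text
time: 7.25
tool_pos: [0.5477, -0.1788, 0.1861]
tool_rot: [-1.567, 0.006, 0.104]
contact_force: [-0.4, -0.0, -0.6]
opening: 0.0298
[ 0.54927325 -0.17884796  0.18909587] [-1.56999370e+00  1.30845149e-03  1.05402829e-01]
```

View pics/side6.png

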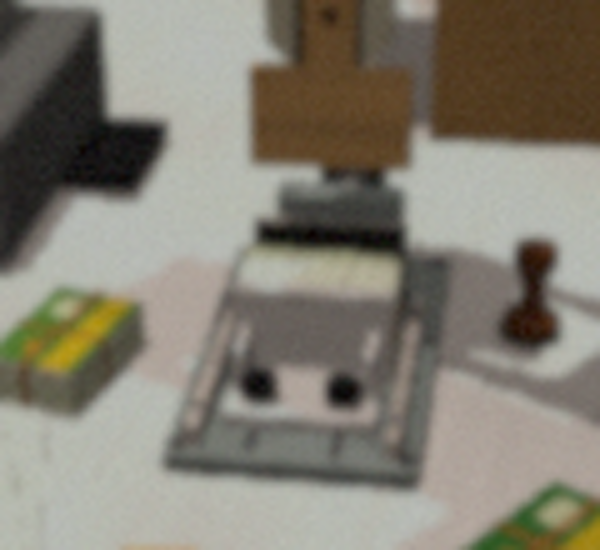

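View pics/scene6.png

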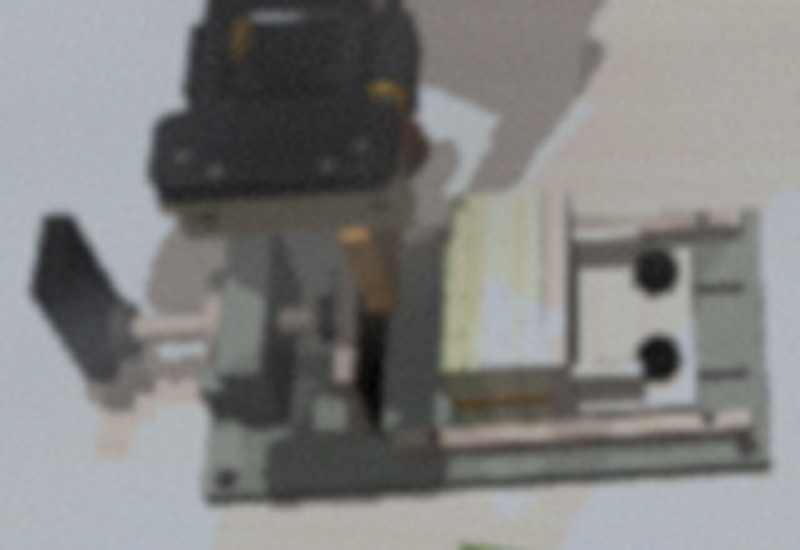

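View pics/wrist6.png

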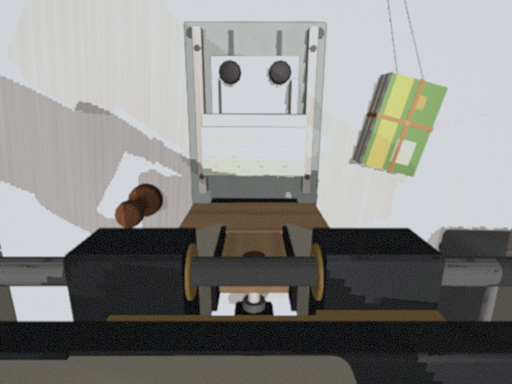

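The wrist image shows the plate's lower edge running from (193,204) to (318,204), with the bed and guides below it. I'll measure where that puts the plate.

Run:
```python
from h import *
st=status.observe();p,d=read_camera('wrist');print(st['tool_pos'],st['tool_rot'])
np.savez('w7.npz',p=p,d=d,pos=st['tool_pos'],rot=st['tool_rot'])
u0,v0,u1,v1,f=170,150,340,245,4
a=cv2.resize(p[v0:v1,u0:u1,::-1],None,fx=f,fy=f,interpolation=cv2.INTER_CUBIC)
for u in range(u0,u1,10): cv2.line(a,((u-u0)*f,0),((u-u0)*f,6),(0,0,255),1); cv2.putText(a,str(u),((u-u0)*f-10,18),0,0.35,(0,0,255))
for v in range(v0,v1,10): cv2.line(a,(0,(v-v0)*f),(6,(v-v0)*f),(0,0,255),1); cv2.putText(a,str(v),(8,(v-v0)*f+4),0,0.35,(0,0,255))
cv2.imwrite('pics/w7.png',a)
o=np.array([.5475,-.154,0]);a=np.radians(-84);ux=np.array([np.cos(a),np.sin(a),0]);uy=np.array([-ux[1],ux[0],0])
print('TCP in press',(st['tool_pos']-o)@ux,(st['tool_pos']-o)@uy)
zb=st['tool_pos'][2]-.075
for u,v in [(193,204),(318,204)]:
    w=ray('wrist',u,v,zb,st); print((w-o)@ux,(w-o)@uy)
print('guides inner ends', [((ray('wrist',u,v,.026,st)-o)@ux,(ray('wrist',u,v,.026,st)-o)@uy) for u,v in [(207,190),(306,190)]])
print('pack face',[((ray('wrist',u,176,.066,st)-o)@ux,(ray('wrist',u,176,.066,st)-o)@uy) for u in (203,307)])
```

```text
[ 0.54966776 -0.17887631  0.18987269] [-1.57089065e+00 -6.37761322e-05  1.05625148e-01]
TCP in press 0.024966631757746494 -0.00044439445252999706
0.021758582303727823 -0.04333843654459388
0.021741150142381843 0.04543697062208799
guides inner ends [(np.float64(0.03482691952591913), np.float64(-0.04625538267976486)), (np.float64(0.03479964486075809), np.float64(0.05167609638001475))]
pack face [(np.float64(0.012023919505384678), np.float64(-0.04323185359606409)), (np.float64(0.011992218254826806), np.float64(0.045140306813340296))]
```

View pics/w7.png

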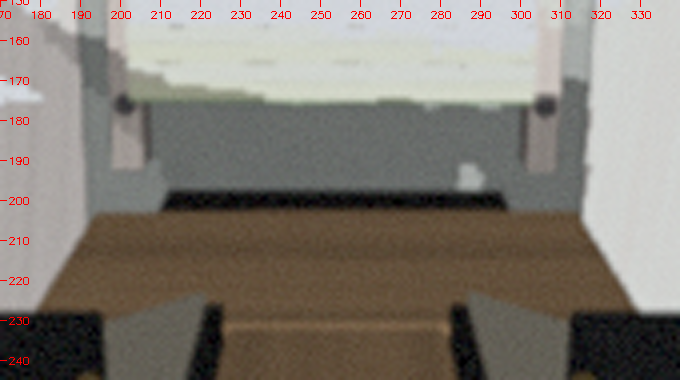

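The plate and the bed guides are both centred at u≈254.5, with about 10 mm clear on each side of the plate along the press. I'll lower it slowly.

```bash
python3 -m creep '[{"dx":0,"dy":0.02,"dz":0,"rx":0,"ry":0,"rz":0,"gripper":0.2},{"dx":0,"dy":0.04,"dz":0,"rx":0,"ry":0,"rz":0,"gripper":0.2},{"dx":0,"dy":0.06,"dz":0,"rx":0,"ry":0,"rz":0,"gripper":0.2},{"dx":0,"dy":0.075,"dz":0,"rx":0,"ry":0,"rz":0,"gripper":0.2},{"dx":0,"dy":0.083,"dz":0,"rx":0,"ry":0,"rz":0,"gripper":0.2},{"dx":0,"dy":0.083,"dz":0,"rx":0,"ry":0,"rz":0,"gripper":0.2}]' 30;python3 -m creep '[{"dx":0,"dy":0.005,"dz":0,"rx":0,"ry":0,"rz":0,"gripper":0.2},{"dx":0,"dy":0.01,"dz":0,"rx":0,"ry":0,"rz":0,"gripper":0.2},{"dx":0,"dy":0.014,"dz":0,"rx":0,"ry":0,"rz":0,"gripper":0.2},{"dx":0,"dy":0.014,"dz":0,"rx":0,"ry":0,"rz":0,"gripper":0.2}]' 30
python3 - <<'E'
from h import *
for n in ('side','wrist'):
    st=status.observe();p,d=read_camera(n)
    if n=='side': p=cv2.resize(p[110:220,200:320],None,fx=5,fy=5,interpolation=cv2.INTER_CUBIC)
    cv2.imwrite(f'pics/{n}8.png',p[:,:,::-1])
print(st['tool_pos'],st['contact_force'])
E
```

```text
time: 8.2
tool_pos: [0.5495, -0.1791, 0.1066]
tool_rot: [-1.571, 0.0, 0.105]
contact_force: [0.5, 0.2, -1.1]
opening: 0.03
time: 8.7
tool_pos: [0.5493, -0.1792, 0.0923]
tool_rot: [-1.571, 0.001, 0.105]
contact_force: [-0.2, -0.6, -0.9]
opening: 0.0296
[ 0.54946446 -0.17924523  0.09258294] [-0.53782944 -0.23896216  0.03690059]
```

View pics/side8.png

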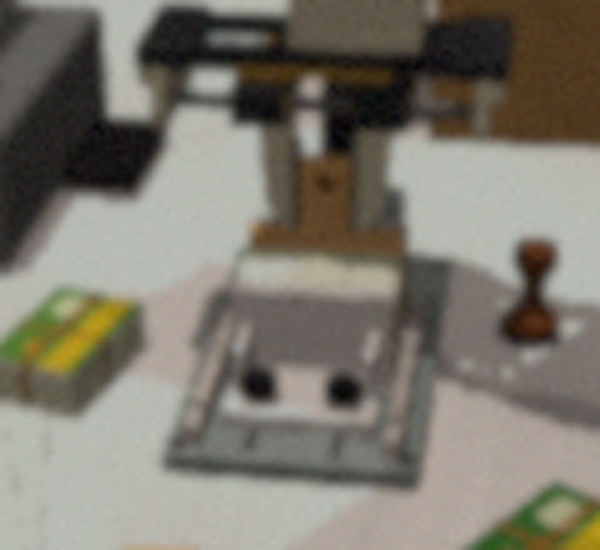

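View pics/wrist8.png

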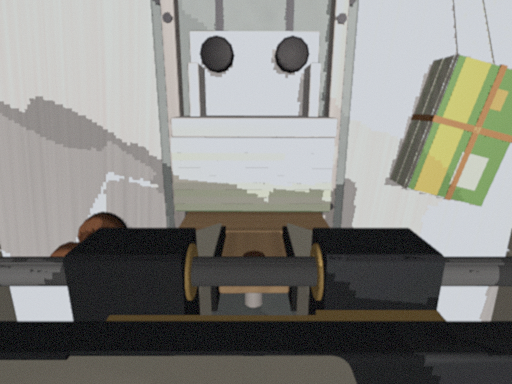

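No contact so far, and the plate is in the gap with its bottom near z≈17 mm. I'll go on down until the force shows it has touched.

```bash
python3 -m creep '[{"dx":0,"dy":0.003,"dz":0,"rx":0,"ry":0,"rz":0,"gripper":0.2},{"dx":0,"dy":0.0045,"dz":0,"rx":0,"ry":0,"rz":0,"gripper":0.2},{"dx":0,"dy":0.0045,"dz":0,"rx":0,"ry":0,"rz":0,"gripper":0.2}]' 30;python3 -m creep '[{"dx":0,"dy":0.001,"dz":0,"rx":0,"ry":0,"rz":0,"gripper":0.2},{"dx":0,"dy":0.001,"dz":0,"rx":0,"ry":0,"rz":0,"gripper":0.2}]' 30
```

```text
time: 9.18
tool_pos: [0.5494, -0.1792, 0.0881]
tool_rot: [-1.571, 0.0, 0.105]
contact_force: [0.1, -0.1, -0.3]
opening: 0.0298
time: 9.43
tool_pos: [0.5495, -0.1792, 0.0872]
tool_rot: [-1.571, -0.0, 0.105]
contact_force: [1.0, -1.1, -0.6]
opening: 0.0301
```

```bash
python3 -m creep '[{"dx":0,"dy":0.001,"dz":0,"rx":0,"ry":0,"rz":0,"gripper":0.2},{"dx":0,"dy":0.001,"dz":0,"rx":0,"ry":0,"rz":0,"gripper":0.2}]' 30;python3 -m creep '[{"dx":0,"dy":0.001,"dz":0,"rx":0,"ry":0,"rz":0,"gripper":0.2},{"dx":0,"dy":0.001,"dz":0,"rx":0,"ry":0,"rz":0,"gripper":0.2}]' 30
```

```text
time: 9.68
tool_pos: [0.5496, -0.1793, 0.0872]
tool_rot: [-1.571, -0.001, 0.105]
contact_force: [-2.7, 0.5, 6.0]
opening: 0.0294
time: 9.93
tool_pos: [0.5496, -0.1793, 0.0872]
tool_rot: [-1.572, -0.001, 0.105]
contact_force: [-3.7, 2.3, 13.8]
opening: 0.0295
```

The plate is seated on the bed: z stopped and the force rose. I'll relieve the push, slide it towards the pack, then release.

```bash
python3 -m creep '[{"dx":0,"dy":-0.002,"dz":0.002,"rx":0,"ry":0,"rz":0,"gripper":0.2},{"dx":0,"dy":-0.002,"dz":0.005,"rx":0,"ry":0,"rz":0,"gripper":0.2},{"dx":0,"dy":-0.002,"dz":0.0075,"rx":0,"ry":0,"rz":0,"gripper":0.2},{"dx":0,"dy":-0.002,"dz":0.0075,"rx":0,"ry":0,"rz":0,"gripper":0.2}]' 30;python3 -m creep '[{"dx":0,"dy":0,"dz":0,"rx":0,"ry":0,"rz":0,"gripper":0.3},{"dx":0,"dy":0,"dz":0,"rx":0,"ry":0,"rz":0,"gripper":0.4},{"dx":0,"dy":0,"dz":0,"rx":0,"ry":0,"rz":0,"gripper":0.55},{"dx":0,"dy":0,"dz":0,"rx":0,"ry":0,"rz":0,"gripper":0.55}]' 30
python3 -m creep '[{"dx":0,"dy":-0.02,"dz":0,"rx":0,"ry":0,"rz":0,"gripper":0.55},{"dx":0,"dy":-0.06,"dz":0,"rx":0,"ry":0,"rz":0,"gripper":0.55},{"dx":0,"dy":-0.12,"dz":0,"rx":0,"ry":0,"rz":0,"gripper":0.55},{"dx":0,"dy":-0.15,"dz":-0.04,"rx":0,"ry":0,"rz":0,"gripper":0.2},{"dx":0,"dy":-0.15,"dz":-0.08,"rx":0,"ry":0,"rz":0,"gripper":0.0},{"dx":0,"dy":-0.15,"dz":-0.08,"rx":0,"ry":0,"rz":0,"gripper":0.0},{"dx":0,"dy":-0.15,"dz":-0.08,"rx":0,"ry":0,"rz":0,"gripper":0.0}]'
python3 - <<'E'
from h import *
for n in ('side','wrist'):
    st=status.observe();p,d=read_camera(n)
    if n=='side': p=cv2.resize(p[110:220,200:320],None,fx=5,fy=5,interpolation=cv2.INTER_CUBIC)
    else: np.savez('w9.npz',p=p,d=d,pos=st['tool_pos'],rot=st['tool_rot'])
    cv2.imwrite(f'pics/{n}9.png',p[:,:,::-1])
E
```

```text
time: 10.42
tool_pos: [0.5488, -0.1716, 0.0872]
tool_rot: [-1.571, -0.0, 0.105]
contact_force: [0.8, 0.8, 2.0]
opening: 0.03
time: 10.92
tool_pos: [0.5486, -0.1718, 0.0871]
tool_rot: [-1.571, 0.0, 0.105]
contact_force: [-1.1, -0.7, -0.4]
opening: 0.0495
time: 11.8
tool_pos: [0.5567, -0.2509, 0.2366]
tool_rot: [-1.57, 0.001, 0.105]
contact_force: [-0.1, 0.8, 0.6]
opening: 0.0149
```

View pics/side9.png

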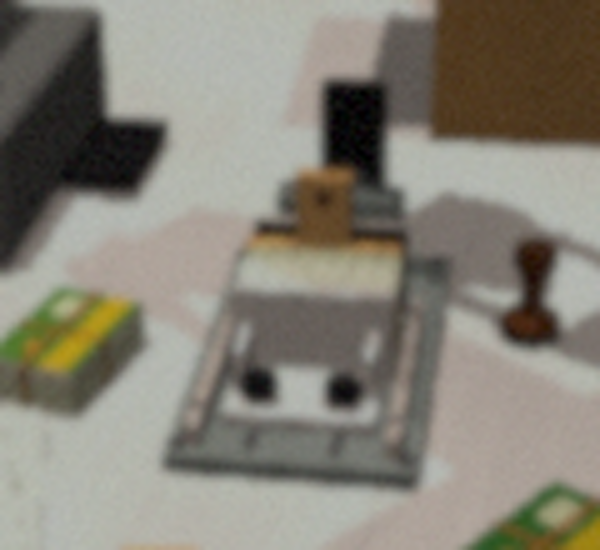

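View pics/wrist9.png

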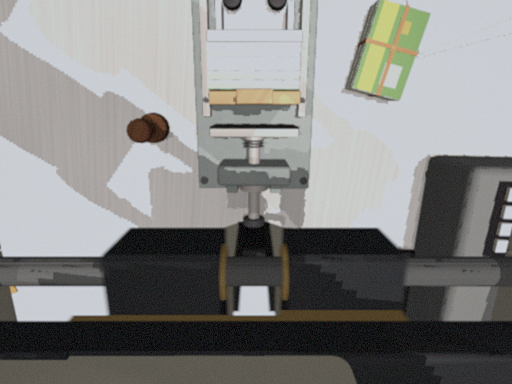

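The plate stands square and close to the pack. The handle comes next, but first I need to know whether the dark till clears the gripper body.

Run:
```python
from h import *
S=np.load('scene0.npz');P=cloud('scene',S['d']).reshape(-1,3)
m=(P[:,2]>.03)&(P[:,1]>-.5)&(P[:,1]<-.28)&(P[:,0]>.59)&(P[:,0]<.8)
q=P[m];print(len(q)); 
for x0 in np.arange(.59,.8,.02):
    k=q[(q[:,0]>x0)&(q[:,0]<x0+.02)]
    if len(k): print(x0.round(2),len(k),'ymax',k[:,1].max().round(3),'zmax',k[:,2].max().round(3))
m=(P[:,2]>.03)&(P[:,1]>-.55)&(P[:,1]<-.345)&(P[:,0]>.3)&(P[:,0]<.6);q=P[m];print(len(q),q.min(0) if len(q) else '',q.max(0) if len(q) else '')
```

```text
1374
0.75 60 ymax -0.282 zmax 0.089
0.77 881 ymax -0.28 zmax 0.092
0.79 433 ymax -0.28 zmax 0.097
5064 [ 0.30003777 -0.54971925  0.03000962] [ 0.55423529 -0.48063478  0.19166147]
```

```bash
python3 -m creep '[{"dx":0.001,"dy":0,"dz":-0.05,"rx":0,"ry":0,"rz":0,"gripper":0.0},{"dx":0.001,"dy":0,"dz":-0.095,"rx":0,"ry":0,"rz":0,"gripper":0.0},{"dx":0.001,"dy":0.0,"dz":-0.095,"rx":0,"ry":0,"rz":0,"gripper":0.0},{"dx":0.001,"dy":0.05,"dz":-0.095,"rx":0,"ry":0,"rz":0,"gripper":0.0},{"dx":0.001,"dy":0.1,"dz":-0.095,"rx":0,"ry":0,"rz":0,"gripper":0.0},{"dx":0.001,"dy":0.147,"dz":-0.095,"rx":0,"ry":0,"rz":0,"gripper":0.0},{"dx":0.001,"dy":0.147,"dz":-0.095,"rx":0,"ry":0,"rz":0,"gripper":0.0},{"dx":0.001,"dy":0.147,"dz":-0.095,"rx":0,"ry":0,"rz":0,"gripper":0.0}]'
python3 - <<'E'
from h import *
for n in ('side','scene'):
    st=status.observe();p,d=read_camera(n)
    p=p[90:210,200:320] if n=='side' else p[140:250,85:245]
    cv2.imwrite(f'pics/{n}10.png',cv2.resize(p,None,fx=5,fy=5,interpolation=cv2.INTER_CUBIC)[:,:,::-1])
o=np.array([.5475,-.154,0]);a=np.radians(-84);ux=np.array([np.cos(a),np.sin(a),0]);uy=np.array([-ux[1],ux[0],0])
print('TCP in press',(st['tool_pos']-o)@ux,(st['tool_pos']-o)@uy,st['tool_pos'][2],st['contact_force']@ux,st['opening'])
E
```

```text
time: 12.9
tool_pos: [0.5692, -0.3455, 0.0924]
tool_rot: [-1.573, -0.002, 0.106]
contact_force: [0.2, -0.6, 0.7]
opening: 0.0004
TCP in press 0.19322889238633728 0.0017924343752987357 0.0931276750930162 -0.5266852038566581 0.0007578291729704586
```

View pics/side10.png

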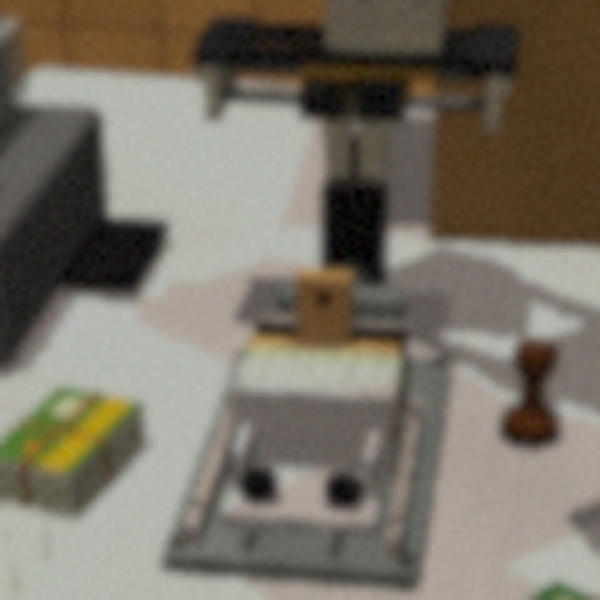

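View pics/scene10.png

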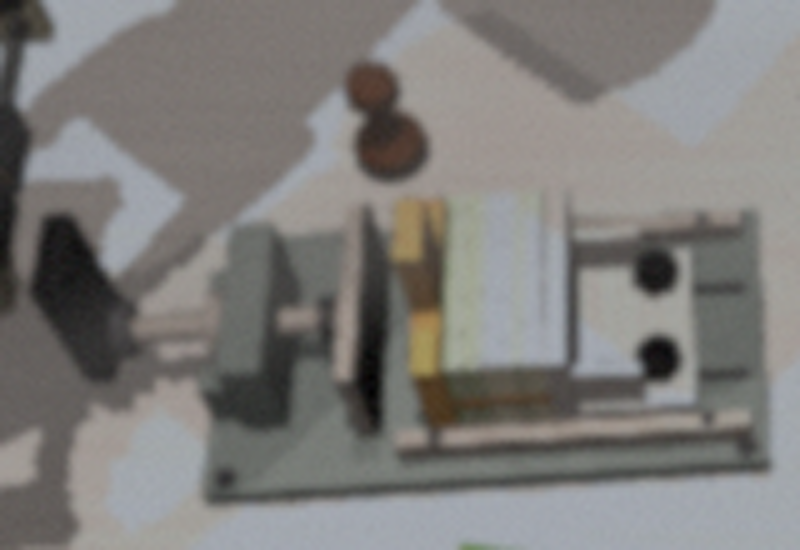

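The fingers are behind the handle and centred on it. I'll push in and read the force as I go.

```bash
python3 -m creep '[{"dx":-0.001,"dy":0.003,"dz":0.006,"rx":0,"ry":0,"rz":0,"gripper":0.0},{"dx":-0.001,"dy":0.003,"dz":0.012,"rx":0,"ry":0,"rz":0,"gripper":0.0},{"dx":-0.001,"dy":0.003,"dz":0.018,"rx":0,"ry":0,"rz":0,"gripper":0.0},{"dx":-0.001,"dy":0.003,"dz":0.022,"rx":0,"ry":0,"rz":0,"gripper":0.0},{"dx":-0.001,"dy":0.003,"dz":0.022,"rx":0,"ry":0,"rz":0,"gripper":0.0}]' 40; python3 -m creep '[{"dx":0,"dy":0,"dz":0.003,"rx":0,"ry":0,"rz":0,"gripper":0.0},{"dx":0,"dy":0,"dz":0.006,"rx":0,"ry":0,"rz":0,"gripper":0.0},{"dx":0,"dy":0,"dz":0.009,"rx":0,"ry":0,"rz":0,"gripper":0.0},{"dx":0,"dy":0,"dz":0.009,"rx":0,"ry":0,"rz":0,"gripper":0.0}]'; python3 -m creep '[{"dx":0,"dy":0,"dz":0.003,"rx":0,"ry":0,"rz":0,"gripper":0.0},{"dx":0,"dy":0,"dz":0.005,"rx":0,"ry":0,"rz":0,"gripper":0.0},{"dx":0,"dy":0,"dz":0.005,"rx":0,"ry":0,"rz":0,"gripper":0.0}]'
```

```text
time: 13.62
tool_pos: [0.5649, -0.3238, 0.0875]
tool_rot: [-1.571, -0.0, 0.105]
contact_force: [-0.0, -2.1, 1.3]
opening: 0.0005
time: 14.12
tool_pos: [0.5639, -0.3148, 0.0873]
tool_rot: [-1.571, -0.0, 0.105]
contact_force: [0.3, -2.6, 1.8]
opening: 0.0004
time: 14.5
tool_pos: [0.5634, -0.3099, 0.0873]
tool_rot: [-1.571, -0.0, 0.105]
contact_force: [2.1, -2.9, 1.4]
opening: 0.0007
```

```bash
for i in 1 ; do python3 -m creep '[{"dx":0,"dy":0,"dz":0.002,"rx":0,"ry":0,"rz":0,"gripper":0.0},{"dx":0,"dy":0,"dz":0.002,"rx":0,"ry":0,"rz":0,"gripper":0.0}]'; python3 -m creep '[{"dx":0,"dy":0,"dz":0.0015,"rx":0,"ry":0,"rz":0,"gripper":0.0},{"dx":0,"dy":0,"dz":0.0015,"rx":0,"ry":0,"rz":0,"gripper":0.0}]'; python3 -m creep '[{"dx":0,"dy":0,"dz":0.001,"rx":0,"ry":0,"rz":0,"gripper":0.0},{"dx":0,"dy":0,"dz":0.001,"rx":0,"ry":0,"rz":0,"gripper":0.0}]'; done
```

```text
time: 14.75
tool_pos: [0.5633, -0.3085, 0.0874]
tool_rot: [-1.572, -0.001, 0.105]
contact_force: [2.0, -5.8, 0.4]
opening: 0.0006
time: 15.0
tool_pos: [0.5632, -0.3077, 0.0874]
tool_rot: [-1.573, -0.001, 0.105]
contact_force: [2.6, -6.9, -0.6]
opening: 0.0004
time: 15.25
tool_pos: [0.5631, -0.3071, 0.0874]
tool_rot: [-1.574, -0.001, 0.105]
contact_force: [2.6, -8.3, -0.5]
opening: 0.0006
```

The force is rising at about 2.4 N/mm, which matches the buffer spring. It started well before the plunger's stop, so the stack is being squeezed. I'll go on to about 15 N.

```bash
python3 -m creep '[{"dx":0,"dy":0,"dz":0.0015,"rx":0,"ry":0,"rz":0,"gripper":0.0},{"dx":0,"dy":0,"dz":0.0025,"rx":0,"ry":0,"rz":0,"gripper":0.0},{"dx":0,"dy":0,"dz":0.0025,"rx":0,"ry":0,"rz":0,"gripper":0.0}]'; python3 -m creep '[{"dx":0,"dy":0,"dz":0.0015,"rx":0,"ry":0,"rz":0,"gripper":0.0},{"dx":0,"dy":0,"dz":0.0015,"rx":0,"ry":0,"rz":0,"gripper":0.0}]'
python3 - <<'E'
from h import *
for n in ('side','scene','wrist'):
    st=status.observe();print(st['contact_force'].round(1),st['tool_pos'].round(4));p,d=read_camera(n)
    if n!='wrist':
        p=p[90:210,200:320] if n=='side' else p[140:250,85:245]
        p=cv2.resize(p,None,fx=5,fy=5,interpolation=cv2.INTER_CUBIC)
    cv2.imwrite(f'pics/{n}11.png',p[:,:,::-1])
E
```

```text
time: 15.62
tool_pos: [0.563, -0.3057, 0.0874]
tool_rot: [-1.576, -0.002, 0.104]
contact_force: [3.5, -12.7, -2.1]
opening: 0.0007
time: 15.88
tool_pos: [0.5629, -0.3048, 0.0874]
tool_rot: [-1.577, -0.002, 0.104]
contact_force: [3.2, -14.5, -2.6]
opening: 0.0006
[  3.2 -14.5  -2.6] [ 0.5629 -0.3048  0.0874]
[  3.6 -14.9  -3. ] [ 0.5629 -0.3048  0.0874]
[  3.7 -14.4  -3. ] [ 0.5629 -0.3049  0.0874]
```

View pics/side11.png

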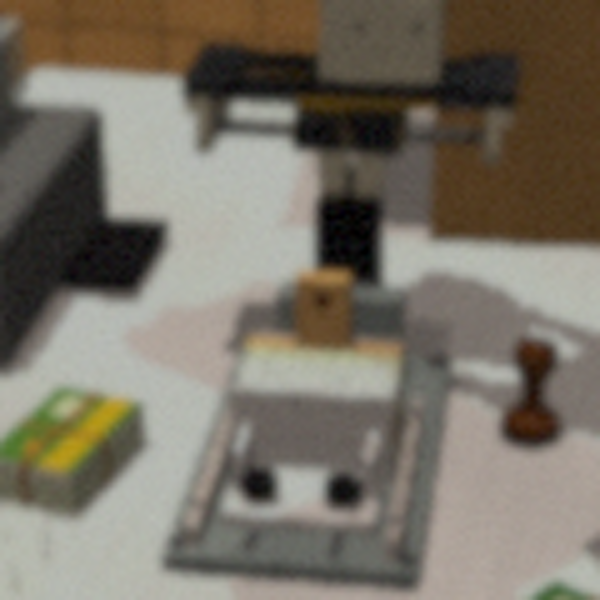

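View pics/scene11.png

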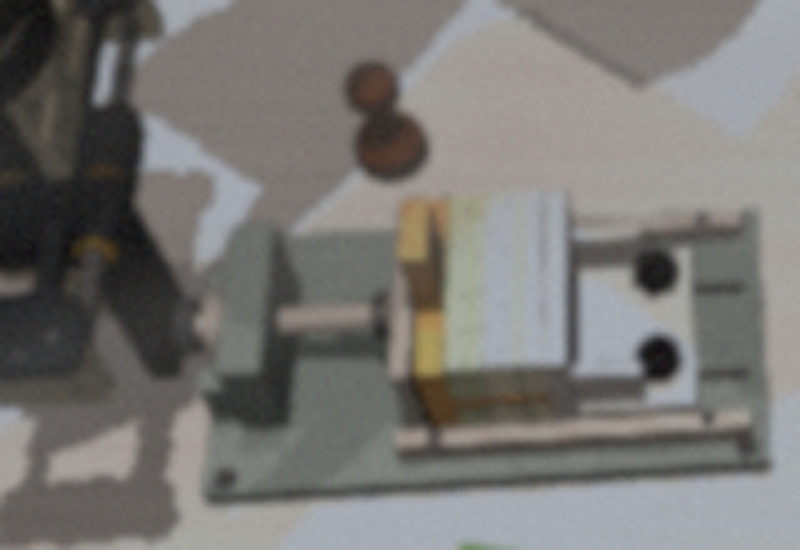

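View pics/wrist11.png

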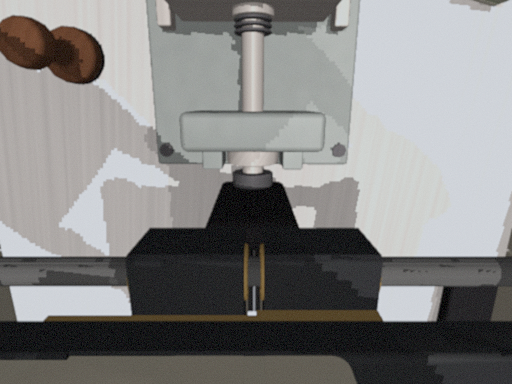

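The stack sits tight: pressure plate, plate, pack and fence all touch and look square. The handle hub still has a gap to the bridge, so the plunger isn't at its stop, and the push is steady at about 15 N. Handing in.

```bash
python3 -c "
from cell import robot,status
print(robot.hand_in()); s=status.observe(); print(s['time'],s['contact_force'])"
```

```text
the job is handed in; nothing more can be done
None
the job is handed in; nothing more can be done
```

I handed the job in with one full-width plate in the press and the handle held in at about 15 N. `hand_in` gave no verdict.

- **Plates:** I took the outermost full-width plate from the rack, set it square on the bed between the pack and the pressure plate, slid it close to the pack and released it. The gap measured about 33–34 mm, so one plate should be enough.
- **Feel with the handle:** The push stayed near 2–3 N until about 21 mm of travel. It then rose at about 2.4 N/mm, which matches the buffer spring squeezing the stack well before the 32 mm stop. I left the second full-width plate in the rack.
- **Last checks:** The force held at about 15 N over three readings (-14.4 to -14.9 N along world y, 3–4 N sideways, about 3 N down). The last pictures show the pressure plate, packing plate, pack and fence in contact and square. The handle hub is still clear of the bridge.
- **Not checked:** I didn't look at the rack or the table items again after lifting the plate. At the lift, the other three plates were still in their grooves. The stamp and the card pack beside the press look unmoved in the last views. The contact forces inside the stack could only be judged from the push on the handle.
- **Disagreements:** One early move was refused because rows need every key, and it moved nothing. No check failed or disagreed after that.

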